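Hang the tea caddy on its side-opening bracket

TASK

Hang the black tea-sachet caddy back on the steel stand beside the kettle: bring the headed stud on its back in sideways over the bracket's ledge, under the upper arm, then down the throat past the spring ball until it sits fully home on the throat floor. Feel your way in and never force the bracket, keep the caddy upright so the sachets stay in, and leave the cup, tissue box, remote and kettle where they are. Let go of the caddy when it hangs.

Things in the scene. Friction and masses are not known exactly. Their poses are not given: they have to be found in the camera images.
- caddy: Black open sachet box 70 (x) x 90 (y) x 55 (z) mm, about 0.28 kg (20 % either way), free on the desk. On its +x side a back plate 6 thick, 56 wide, 119 high. Origin: centre of the underside; z up, +x out of the back towards the stud, y across. Hung, it leans forward up to 0.1 rad by itself.
- caddy_grip (a point): Centre of the caddy's bamboo grip block, where it is pinched: 40 (x) x 20 (y) x 34 (z) mm with flat parallel sides, centre 102 mm above the caddy's underside. It juts to -x from the back plate, over the open box, its underside 30 mm above the rim. Axes as caddy.
- caddy_stud (a point): Middle of the steel stud on the caddy's back: a shank along x, 9 mm wide and high, round below and square above, 14 mm long between the back plate and a round head of diameter 18, thickness 5 mm. From caddy_grip it is 33 mm to +x, 0 in y, 27 mm down; 75 mm above the underside. Axes as caddy.
- stand: Fixed steel stand; origin on the desk under the throat. x points away from the robot, z up, y along the bracket, an upright plate 8 mm thick (x -4 to 4). It is clamped on the post ANYWHERE from 3 to 27 mm above its lowest setting, which no reading shows: feel or see it. Post: 18 mm thick, 160 high, at x 13, y 26. Base 130 x 150 x 10, centred at x 20, y 10. Over 25 N bends the bracket.
- throat (a point): Centre of the shank when home IF the bracket were at its lowest setting, 105 mm above the desk (true home 3 to 27 mm higher; x, y right). Axes as stand. Throat: y -5.5 to 5.5 mm, floor 4.5 mm below home, open at the top. Caddy hangs on the plate's -x side, stud head behind it: 3 mm play each way in x. Plate: y -20 to 36, z -65 to 54.5 from home, with a slot open at its -y end.
- ledge (a point): Top of the ledge IF at the lowest setting (truly 3 to 27 mm higher), at y -33, z +30.5 mm from throat. The ledge is flat, y -45 to -5.5 from throat; a shank lying on it has its centre 35 mm above home. Its outer 25 mm is open from above and 9.5 mm thick. From y -20 inward an upper arm covers it, underside 12 mm over the ledge, top 24 mm over it.
- catch_ball (a point): Tip of a sprung brass ball IF at the lowest setting (truly 3 to 27 mm higher): radius 4 mm, standing 3 mm out of the throat's +y wall, 26 mm above home. The caddy's weight does not pass it, a push of some 2 to 8 N more does; then the stud goes freely to the floor. Above the ball the same wall (y 5.5 from throat) ends the slot.
- cup: White cup, 80 mm wide, 65 mm high, origin at the centre of its underside. Leave it alone.
- tissue_box: Dark tissue box with a wooden lid, 124 x 124 x 110 mm, origin at the centre of its underside. Leave it alone.
- remote: White remote control lying flat, 170 (x) x 46 (y) x 18 mm, origin at the centre of its underside. Leave it alone.
- kettle: Steel kettle on the black tray, 160 mm wide with a handle reaching 128 mm to +y and a spout 94 mm to -y, 217 mm high, origin at the centre of its underside. Leave it alone.
Not all that is in view belongs to the job. What is shaped like the stand but red is not meant. Several things have the shape of the caddy; the one meant has the colours described above.

How it is judged:
On the way, in this order (a step that is already met when the one before it is completed fails the run):
1. the caddy is lifted clear of the desk (height (world z) of caddy above 0.02 m), for 0.1 s.
2. the stud is in the bracket's slot, above the lip, between plate and head (y of caddy_stud in the frame of throat between -0.028 and -0.003 m and z of caddy_stud in the frame of throat between 0.036 and 0.068 m and x of caddy_stud in the frame of throat between -0.006 and 0.006 m), for 0.05 s.
At the end, for the whole second after the job is handed in: The caddy hangs still on the stand, upright within 0.25 rad, its stud down in the throat past the ball: within 3 mm of the throat's middle along the bracket, 6 mm across it, and 0 to 29.5 mm above the lowest-setting home point (the bracket itself sits 3 to 27 mm above it) (y of caddy_stud in the frame of throat between -0.003 and 0.003 m and z of caddy_stud in the frame of throat between 0 and 0.0295 m and x of caddy_stud in the frame of throat between -0.006 and 0.006 m and angle between caddy's own z axis and vertical below 0.25 rad and linear speed of caddy below 0.03 m/s and contact force between caddy and stand above 1 N); the robot touches nothing.
It fails at once if the bracket is forced: more than 25 N between caddy and stand (contact force between caddy and stand above 25 N).
It fails at once if the robot pushes the stand with more than 25 N (contact force between the arm and stand above 25 N).
It fails at once if the caddy is tipped more than 0.6 rad (angle between caddy's own z axis and vertical above 0.6 rad).
It fails at once if the cup, tissue box, remote or kettle is shifted by more than 20 mm (distance of any of cup, tissue_box, remote, kettle from where it was at the start of the episode above 0.02 m).
It also fails if it takes over 54 s, if anything falls off the work surface, if the arm or the gripper's body presses on something with over 40 N, if the wrist force passes 120 N, or if a joint passes its speed limit or range.

ROBOT

A 6-joint arm with a two-finger parallel gripper is mounted at the origin on the work surface. World frame = base frame: x ahead of the robot, y to its left, z up, the work surface at z = 0. Lengths are in m, angles in rad, forces in N, time in s.
With the tool pointing down it reaches from about 0.4 to 0.825 m from the base axis. Payload 7 kg.
Tool frame: the origin (TCP) lies at the very end of the fingers, on their centre line; the grasp point (between the pads) lies 19 mm behind it (grip_depth is the distance from the TCP to the grasp point, in m); z points along the fingers, y is the direction in which the jaws open and shut (so a half turn about z gives the same grasp; the last joint's range is limited). The gripper opens to 88 mm and grips with 3 to 60 N. Pads are 19 mm wide; open, the fingers measure 130 mm over their backs; the gripper's body (78 mm by 193 mm) begins 47 mm behind the grasp point.
Start: joints at [-0.959, 0.359, 0.012, 0, -1.224, -0.288], TCP at [0.215, -0.64, 0.227] pointing down, gripper open.
Joint ranges: [-3.07, 3.07], [-1.43, 2.12], [-1.02, 1.25], [-3.03, 1.67], [-3.05, -0], [-3.03, 3.03]. Speed limits (rad/s): [2.39, 2.39, 3.01, 3.14, 3.14, 3.14].

INTERFACE

Orientations are given as [roll, pitch, yaw] about the fixed x, y, z axes, in that order (R = Rz(yaw) Ry(pitch) Rx(roll)).
In Python, from station import get_state, grab_frame, get_calibration, job_done, grip_depth gives the robot as it stands. The module is installed in compiled form; this text tells all that it offers.
- The arm moves only by the shell command python3 -m crank 'ROWS' [FORCE]. ROWS is JSON, a list of rows, each an object with "turn": the turn, a rotation vector about the tool's x, y, z each as a share of 2 pi rad, from -1 to 1, a list of three; "slide": the shift along the tool's x, y, z each as a share of 0.5 m, from -1 to 1, a list of three; "fingers": the opening, from -1 (shut) to 1 (fully open). A call has 1 to 5 rows; each row is the pose to reach, as a shift and turn from the pose commanded when the call began, along the tool's axes at that moment, turning the shorter way round; what a row does not reach only later rows make up. A row lasts 1/12 s, in which the tool goes at most 41.7 mm and 7.16 degrees, less where a joint would pass 70% of its speed; a pose out of reach is approached as far as the arm can. A call with a number of a shift or a turn outside -1 to 1 is refused whole. A call with a gripper value outside its range is refused whole. The fingers move at their own pace and stop on an object; FORCE is the grip in N (left out, the last holds). Time passes only in rows, so rows that repeat a pose let the fingers close. It gives the time, the measured TCP pose, the force and the opening at its end, in the units of the state.
- get_state(): the state, without advancing time (a new reading comes with each control period).
- grab_frame(name): name is "scene" or "top" or "wrist"; returns the picture (480x640x3 uint8, red, green, blue); there is no depth.
- get_calibration(name): a dict with "K" (3x3 intrinsics, pixels), "pose" (4x4, takes a point from camera to world coordinates). Camera axes: x right, y up, looking along -z (the intrinsics and any distortion apply to the point x, -y, -z); pixel columns grow to the right and rows downward; lengths in m; the calibration is good to about 2 mm. A picture is of the moment at which its call begins: read the wrist's pose just before it. get_calibration takes no time and is no camera call; for the wrist camera it gives the pose at the moment of the call.
- job_done(): hands the job in, once; it reports no verdict.
The state is a dict: "t": time; "q": joint angles; "qd": joint speeds; "joint_efforts": joint torques, N m; "eef_pos": TCP position; "ee_rot": TCP orientation; "force": force on the tool from outside, world axes, zero at the start; "moment": the same for the moment, N m; "width": finger opening in m.
Only numpy, scipy, OpenCV 4.12 (cv2) and the standard library are available. Lean on these libraries where they do the work, as an engineer would, in place of code of your own. Each camera call takes 0.05 s, during which the arm holds its last target.

## Working session

There is one attempt and no reset: what is moved stays moved. The work goes in short steps, Python scripts to look and compute and a shell command to move; the robot and the scene stay as the last step left them, time stands still between calls to the robot, and variables do not carry over. Pictures are saved under pics/ and viewed, and the job is handed in when it is done.

```bash
mkdir -p pics; ls; cat > h.py <<'E'
import numpy as np,cv2
from station import *
def save(name,fn):
    im=grab_frame(name); cv2.imwrite('pics/'+fn,im[:,:,::-1]); return im
def ray(cal,u,v):
    K=np.array(cal['K']);P=np.array(cal['pose'])
    d=np.array([(u-K[0,2])/K[0,0],-(v-K[1,2])/K[1,1],-1.]); return P[:3,3],P[:3,:3]@d
def atz(cal,u,v,z):
    o,d=ray(cal,u,v); return o+d*(z-o[2])/d[2]
def proj(cal,p):
    K=np.array(cal['K']);P=np.array(cal['pose']); c=P[:3,:3].T@(np.array(p)-P[:3,3])
    return np.array([K[0,2]+K[0,0]*c[0]/-c[2],K[1,2]+K[1,1]*c[1]/c[2]])
E
python3 - <<'E'
from h import *
s=get_state();print(s,grip_depth)
save('scene','s0.png');save('top','t0.png')
for n in('scene','top','wrist'):print(n,get_calibration(n))
E
```

```text
pics
{'t': 0.0, 'q': array([-9.58911029e-01,  3.59375308e-01,  1.10807254e-02, -3.71855815e-04,
       -1.22408858e+00, -2.88105312e-01]), 'qd': array([-1.52337869e-03,  9.41837535e-04, -2.23444378e-06,  4.47610310e-04,
       -7.29653773e-04,  1.23562229e-03]), 'joint_efforts': array([ 1.39874439e-03, -5.82722354e+01,  2.93060035e+01,  6.99756235e+00,
        7.08594176e-03, -2.12913192e-04]), 'eef_pos': array([ 0.21458834, -0.63947617,  0.22563577]), 'ee_rot': array([ 3.13997188e+00, -1.15762571e-04, -2.81793921e+00]), 'force': array([-0.68345063, -0.68214842,  0.56248119]), 'moment': array([0.01911232, 0.01021153, 0.008591  ]), 'width': 0.08746278603017077} 0.0188
scene {'K': array([[458.88527357,   0.        , 316.84046661],
       [  0.        , 458.88527357, 244.96103237],
       [  0.        ,   0.        ,   1.        ]]), 'pose': array([[-0.75558727, -0.52349755,  0.3937489 ,  0.95016602],
       [ 0.65501867, -0.59813134,  0.46172442,  0.53751353],
       [-0.00619805,  0.60678598,  0.79484109,  0.87287718],
       [ 0.        ,  0.        ,  0.        ,  1.        ]])}
top {'K': array([[598.26851464,   0.        , 310.54766336],
       [  0.        , 598.26851464, 235.15502985],
       [  0.        ,   0.        ,   1.        ]]), 'pose': array([[-0.01874787,  0.99394883, -0.10823238,  0.41766909],
       [-0.99973449, -0.01718561,  0.01534908,  0.10464728],
       [ 0.01339616,  0.1084914 ,  0.99400712,  1.42351142],
       [ 0.        ,  0.        ,  0.        ,  1.        ]])}
wrist {'K': array([[395.0733057 ,   0.        , 316.23991619],
       [  0.        , 395.0733057 , 238.22516075],
       [  0.        ,   0.        ,   1.        ]]), 'pose': array([[-0.31826955, -0.90699335, -0.27580348,  0.13957718],
       [ 0.94799747, -0.30379612, -0.09491419, -0.6656487 ],
       [ 0.00229851, -0.2916693 ,  0.95651646,  0.38397728],
       [ 0.        ,  0.        ,  0.        ,  1.        ]])}
```

View pics/s0.png

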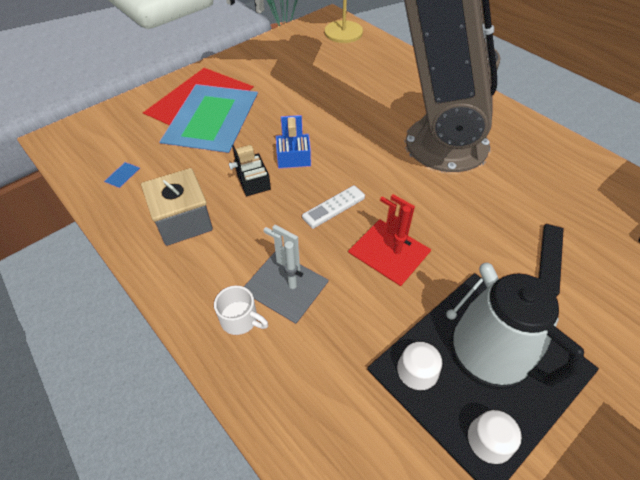

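View pics/t0.png

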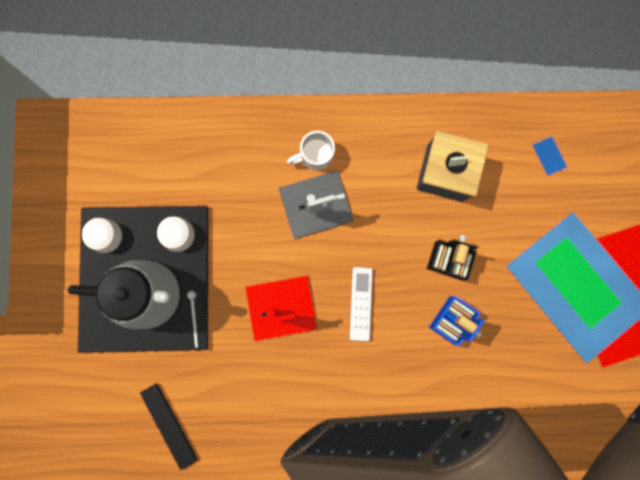

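Candidates: the caddies are black at top (453,258) and blue at (458,320), and black matches. The stands are grey at top (317,205) and red at (283,309), and grey is the one meant. I'll confirm both in enlarged crops.

```bash
python3 - <<'E'
import cv2,numpy as np
t=cv2.imread('pics/t0.png');s=cv2.imread('pics/s0.png')
f=lambda im,x,y,w,h:cv2.resize(im[y:y+h,x:x+w],(w*5,h*5),interpolation=cv2.INTER_CUBIC)
cv2.imwrite('pics/c1.png',np.hstack([f(t,420,225,76,80),f(t,276,168,80,80)]))
cv2.imwrite('pics/c2.png',np.hstack([f(s,215,130,76,100),f(s,245,220,84,100)]))
E
```

```text
(no output)
```

View pics/c1.png

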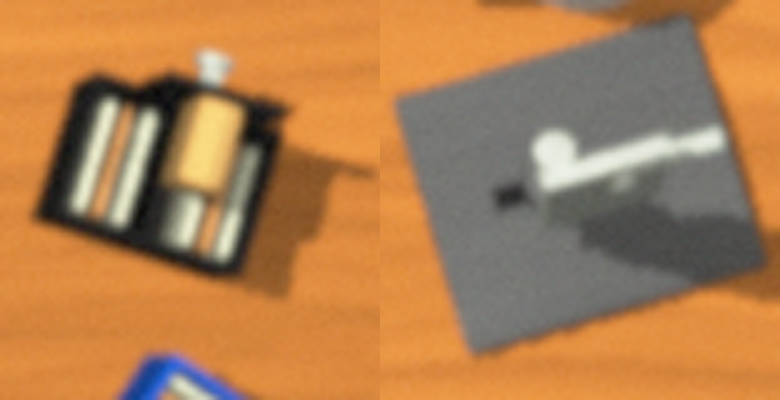

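View pics/c2.png

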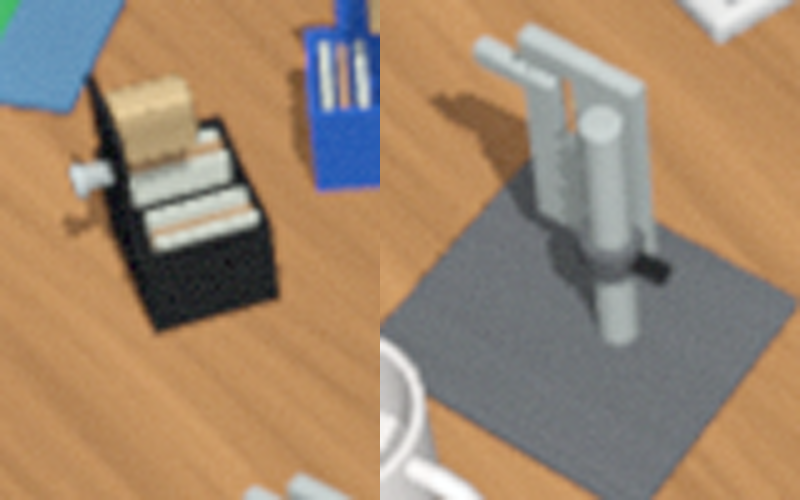

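```bash
python3 - <<'E'
from h import *
c=get_calibration('top')
P=[atz(c,u,v,.01)[:2] for u,v in [(279.6,188),(338,171),(353,220.4),(295,238.4)]]
print(np.round(P,4)); 
for i in range(4): print(np.linalg.norm(P[i]-P[(i+1)%4]))
# caddy: rim corners at z=.055: near-left, near-right (crop px)
q=lambda X,Y:(420+X/5,225+Y/5)
for nm,X,Y,z in [('rimL',38,218,.055),('rimR',240,275,.055),('grip00',185,90,.119),('grip01',245,98,.119),('grip11',225,195,.119),('grip10',165,188,.119),('head',213,58,.075)]:
    print(nm,np.round(atz(c,*q(X,Y),z),4))
E
```

```text
[[ 0.6865  0.1548]
 [ 0.7257  0.0138]
 [ 0.6052 -0.0191]
 [ 0.5645  0.1199]]
0.1463416881766374
0.12491576264109755
0.14485096595571406
0.1269272008681368
rimL [ 0.4849 -0.1835  0.055 ]
rimR [ 0.4571 -0.2752  0.055 ]
grip00 [ 0.5368 -0.237   0.119 ]
grip01 [ 0.5328 -0.2633  0.119 ]
grip11 [ 0.4903 -0.2525  0.119 ]
grip10 [ 0.4939 -0.2263  0.119 ]
head [ 0.5552 -0.262   0.075 ]
```

```bash
cat > fit.py <<'E'
from h import *
from scipy.optimize import least_squares
ct=get_calibration('top');cs=get_calibration('scene')
T=lambda X,Y:(276+(X-380)/5-.4,168+Y/5-.4)
S=lambda X,Y:(245+(X-380)/5-.4,220+Y/5-.4)
A=lambda X,Y:(420+X/5-.4,225+Y/5-.4)
B=lambda X,Y:(215+X/5-.4,130+Y/5-.4)
def tf(p,l):
    c,s=np.cos(p[2]),np.sin(p[2]);return np.array([p[0]+c*l[0]-s*l[1],p[1]+s*l[0]+c*l[1],l[2]])
st=[(ct,T(398,100),lambda h:(.085,.085,.01)),(ct,T(690,15),lambda h:(.085,-.065,.01)),(ct,T(765,262),lambda h:(-.045,-.065,.01)),(ct,T(475,352),lambda h:(-.045,.085,.01)),
(ct,T(553,150),lambda h:(.013,.026,.16)),(cs,S(602,125),lambda h:(.013,.026,.16)),
(ct,T(543,188),lambda h:(-.004,.036,.1595+h)),
(cs,S(645,88),lambda h:(.004,.036,.1595+h)),(cs,S(527,28),lambda h:(.0,-.020,.1595+h)),
(cs,S(796,302),lambda h:(-.045,.085,.01)),(cs,S(640,500),lambda h:(.085,.085,.01))]
if __name__=='__main__':
    f=lambda p:np.concatenate([proj(c,tf(p,l(p[3])))-uv for c,uv,l in st])
    r=least_squares(f,[.62,.05,.27,.015],loss='soft_l1');print(np.round(r.x,4));print(np.round(r.fun.reshape(-1,2),1))
    np.save('stand.npy',r.x)
    ca=[(ct,A(38,218),lambda e:(-.035,.045,.055)),(ct,A(240,275),lambda e:(-.035,-.045,.055)),
    (ct,A(185,90),lambda e:(e-.006,.01,.119)),(ct,A(245,98),lambda e:(e-.006,-.01,.119)),(ct,A(225,195),lambda e:(e-.046,-.01,.119)),(ct,A(165,188),lambda e:(e-.046,.01,.119)),
    (ct,A(213,52),lambda e:(e+.019,0,.078)),
    (cs,B(157,330),lambda e:(.035,.045,0)),(cs,B(278,298),lambda e:(-.035,.045,0)),(cs,B(270,232),lambda e:(-.035,.045,.055)),(cs,B(217,120),lambda e:(-.035,-.045,.055)),(cs,B(78,179),lambda e:(e+.019,0,.075))]
    f=lambda p:np.concatenate([proj(c,tf(p,l(p[3])))-uv for c,uv,l in ca])
    r=least_squares(f,[.5,-.23,-.27,.035],loss='soft_l1');print(np.round(r.x,4));print(np.round(r.fun.reshape(-1,2),1))
    p=r.x; print('grip',tf(p,(p[3]-.026,0,.102)))
    np.save('caddy.npy',r.x)
E
python3 fit.py
```

```text
[0.6299 0.0554 0.2754 0.0145]
[[-1.9 -0.4]
 [-0.5 -1.1]
 [ 0.5  0.8]
 [-1.7  0.8]
 [ 0.2  0.3]
 [-0.1 -1.4]
 [ 0.1  0.5]
 [-2.2  0.7]
 [-0.6 -0.7]
 [ 1.2 -1.8]
 [-0.8  2.1]]
[ 0.5066 -0.2422 -0.3259  0.0342]
[[ 2.5 -0.9]
 [-0.3 -0.4]
 [ 2.5  0.5]
 [-0.7  1.6]
 [-1.7 -0.4]
 [ 1.5 -1.8]
 [-0.5  0.7]
 [-0.4  1.3]
 [ 0.9  0.2]
 [ 0.7 -1.8]
 [ 0.4 -1.3]
 [-0.6  0.9]]
grip [ 0.51438074 -0.24479167  0.102     ]
```

```bash
cat > go.py <<'E'
import sys
from h import *
from scipy.spatial.transform import Rotation as R
def go(x,y,z,yaw):
    s=get_state();r=R.from_euler('xyz',s['ee_rot']);g=R.from_euler('xyz',[np.pi,0,yaw])
    d=r.inv().apply(np.array([x,y,z])-s['eef_pos']);w=(r.inv()*g).as_rotvec()
    print('t',round(s['t'],2),'slide',np.round(d/.5,4),'turn',np.round(w/2/np.pi,4),'rows',round(max(np.linalg.norm(d)/.0417,np.degrees(np.linalg.norm(w))/7.16),1))
if __name__=='__main__': go(*map(float,sys.argv[1:]))
E
python3 go.py .5144 -.2448 .25 2.82
```

```text
t 0.1 slide [-0.8195  0.5578 -0.0478] turn [ 2.000e-04 -1.000e-04  1.027e-01] rows 11.9
```

```bash
python3 -m crank '[{"turn":[0,0,0.103],"slide":[-0.82,0.558,-0.05],"fingers":1},{"turn":[0,0,0.103],"slide":[-0.82,0.558,-0.05],"fingers":1},{"turn":[0,0,0.103],"slide":[-0.82,0.558,-0.05],"fingers":1},{"turn":[0,0,0.103],"slide":[-0.82,0.558,-0.05],"fingers":1},{"turn":[0,0,0.103],"slide":[-0.82,0.558,-0.05],"fingers":1}]'; python3 go.py .5144 -.2448 .25 2.82
```

```text
t: 0.52
eef_pos: [0.3346, -0.4816, 0.2362]
ee_rot: [3.141, -0.001, 2.868]
force: [1.0, -0.2, 0.5]
width: 0.0877
t 0.52 slide [-0.2184  0.5531 -0.0275] turn [ 0.0001 -0.0001  0.0077] rows 7.1
```

```bash
python3 -m crank '[{"turn":[0,0,0.008],"slide":[-0.218,0.553,-0.025],"fingers":1},{"turn":[0,0,0.008],"slide":[-0.218,0.553,-0.025],"fingers":1},{"turn":[0,0,0.008],"slide":[-0.218,0.553,-0.025],"fingers":1},{"turn":[0,0,0.008],"slide":[-0.218,0.553,-0.025],"fingers":1},{"turn":[0,0,0.008],"slide":[-0.218,0.553,-0.025],"fingers":1}]'; python3 go.py .5144 -.2448 .25 2.82
```

```text
t: 0.93
eef_pos: [0.4595, -0.3147, 0.2453]
ee_rot: [3.141, -0.0, 2.824]
force: [0.8, -1.1, -0.1]
width: 0.0882
t 0.93 slide [-0.0607  0.1672 -0.0093] turn [ 0.     -0.      0.0007] rows 2.1
```

```bash
python3 -m crank '[{"turn":[0,0,0],"slide":[-0.06,0.165,-0.01],"fingers":1},{"turn":[0,0,0],"slide":[-0.06,0.165,-0.01],"fingers":1},{"turn":[0,0,0],"slide":[-0.06,0.165,-0.01],"fingers":1},{"turn":[0,0,0],"slide":[-0.06,0.165,-0.01],"fingers":1}]'; python3 - <<'E'
from h import *
import pickle
c=get_calibration('wrist');save('wrist','w1.png');pickle.dump(c,open('w1.pkl','wb'))
p=np.load('caddy.npy')
from fit import tf
for l in [(.008,0,.119),(.034+.019,0,.075),(.034,0,.119)]:print(proj(c,tf(p,l)))
E
```

```text
t: 1.27
eef_pos: [0.5144, -0.2455, 0.2499]
ee_rot: [3.141, -0.001, 2.828]
force: [0.5, -1.0, -0.0]
width: 0.0876
[317.76054954 226.25724804]
[316.84001739 261.82840595]
[317.3040055  258.55869225]
```

View pics/w1.png

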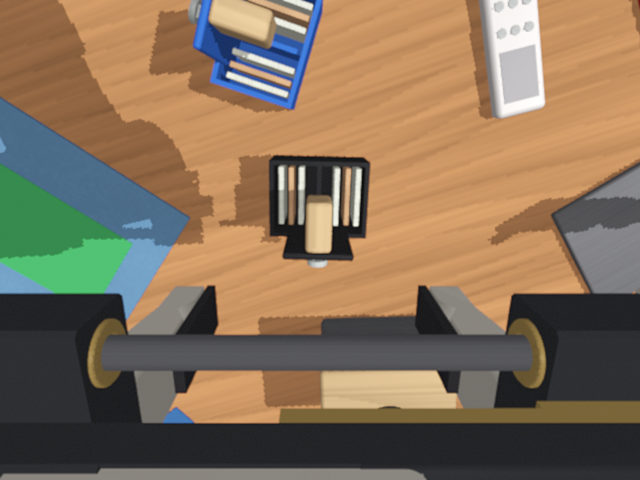

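```bash
python3 - <<'E'
import cv2
t=cv2.imread('pics/w1.png')
cv2.imwrite('pics/c3.png',cv2.resize(t[148:273,260:380],None,fx=4.8,fy=4.8,interpolation=cv2.INTER_CUBIC))
E
```

```text
(no output)
```

View pics/c3.png

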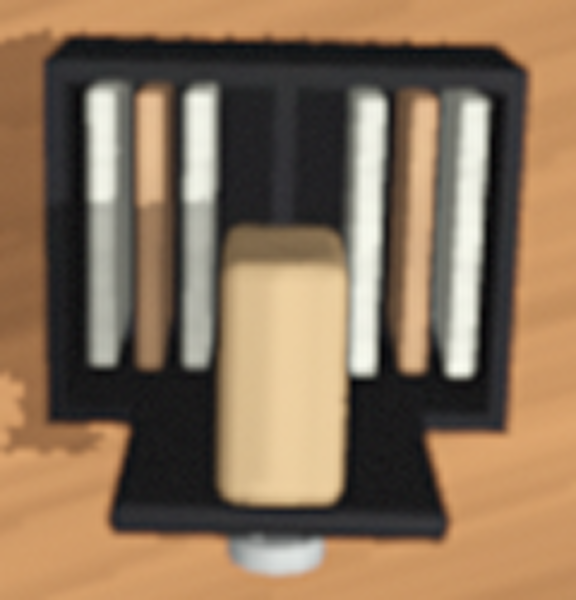

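```bash
cat > fitc.py <<'E'
from h import *
import pickle
from fit import tf
from scipy.optimize import least_squares
c=pickle.load(open('w1.pkl','rb'))
q=lambda X,Y:(260+X/4.8-.4,148+Y/4.8-.4)
ca=[(q(223,262),(-.011,.01,.119)),(q(347,266),(-.011,-.01,.119)),(q(216,503),(.029,.01,.119)),(q(344,506),(.029,-.01,.119)),
(q(111,528),(.035,.028,.119)),(q(446,538),(.035,-.028,.119)),(q(48,62),(-.035,.045,.055)),(q(526,74),(-.035,-.045,.055))]
# image left = ? decide sign by projection
best=None
for sg in(1,-1):
    f=lambda p:np.concatenate([proj(c,tf(p,(l[0],sg*l[1],l[2])))-uv for uv,l in ca])
    r=least_squares(f,[.5066,-.2422,-.3,],loss='soft_l1')
    if best is None or r.cost<best.cost:best=r;b=sg
r=best;print(b,np.round(r.x,4));print(np.round(r.fun.reshape(-1,2),1))
print('grip',tf(r.x,(.009,0,.102)),'stud',tf(r.x,(.042,0,.075)))
E
python3 fitc.py
```

```text
-1 [ 0.5072 -0.2417 -0.3381]
[[-0.3 -0.3]
 [ 0.7 -0.5]
 [ 0.3  0.3]
 [-0.6  0.3]
 [-1.1  1.9]
 [ 1.   1.4]
 [-1.4 -1.1]
 [ 1.1 -1.1]]
grip [ 0.51570465 -0.24464156  0.102     ] stud [ 0.5468368  -0.25558641  0.075     ]
```

```bash
python3 go.py .5157 -.2446 .084 2.8035
```

```text
t 1.32 slide [-0.0035  0.0053  0.3315] turn [-0.     -0.0002  0.0037] rows 4.0
```

```bash
python3 -m crank '[{"turn":[0,0,0.0037],"slide":[-0.0035,0.0053,0.08],"fingers":0.2},{"turn":[0,0,0.0037],"slide":[-0.0035,0.0053,0.16],"fingers":0.2},{"turn":[0,0,0.0037],"slide":[-0.0035,0.0053,0.23],"fingers":0.2},{"turn":[0,0,0.0037],"slide":[-0.0035,0.0053,0.29],"fingers":0.2},{"turn":[0,0,0.0037],"slide":[-0.0035,0.0053,0.331],"fingers":0.2}]'; python3 go.py .5157 -.2446 .084 2.8035
```

```text
t: 1.73
eef_pos: [0.5127, -0.2466, 0.0816]
ee_rot: [-3.141, -0.004, 2.799]
force: [-0.2, 1.1, 0.9]
width: 0.0598
t 1.73 slide [-0.0042  0.0057 -0.0048] turn [-0.0001 -0.0006 -0.0007] rows 0.1
```

```bash
python3 -m crank '[{"turn":[0,0,0],"slide":[0,0,0],"fingers":0.2},{"turn":[0,0,0],"slide":[0,0,0],"fingers":0.2}]'; python3 go.py .5157 -.2446 .084 2.8035
```

```text
t: 1.9
eef_pos: [0.5142, -0.2467, 0.0842]
ee_rot: [-3.141, -0.003, 2.8]
force: [-0.3, 0.4, 0.7]
width: 0.0532
t 1.9 slide [-0.0013  0.005   0.0004] turn [-0.0001 -0.0004 -0.0006] rows 0.1
```

```bash
python3 -m crank '[{"turn":[0,0,-0.0006],"slide":[-0.002,0.005,0],"fingers":0.0},{"turn":[0,0,-0.0006],"slide":[-0.002,0.005,0],"fingers":-0.3},{"turn":[0,0,-0.0006],"slide":[-0.002,0.005,0],"fingers":-1},{"turn":[0,0,-0.0006],"slide":[-0.002,0.005,0],"fingers":-1},{"turn":[0,0,-0.0006],"slide":[-0.002,0.005,0],"fingers":-1}]' 35;python3 -m crank '[{"turn":[0,0,0],"slide":[0,0,0],"fingers":-1},{"turn":[0,0,0],"slide":[0,0,0],"fingers":-1},{"turn":[0,0,0],"slide":[0,0,0],"fingers":-1}]'; python3 go.py .5157 -.2446 .084 2.8035
```

```text
t: 2.32
eef_pos: [0.5177, -0.2437, 0.0857]
ee_rot: [3.141, 0.001, 2.805]
force: [0.0, 0.2, 0.7]
width: 0.0248
t: 2.57
eef_pos: [0.5175, -0.2438, 0.0853]
ee_rot: [-3.142, 0.001, 2.805]
force: [-0.5, -0.6, 4.1]
width: 0.0202
t 2.57 slide [ 0.0029 -0.0027  0.0025] turn [-0.      0.0001  0.0002] rows 0.1
```

```bash
python3 -m crank '[{"turn":[0,0,0],"slide":[0,0,-0.03],"fingers":-1},{"turn":[0,0,0],"slide":[0,0,-0.09],"fingers":-1},{"turn":[0,0,0],"slide":[0,0,-0.16],"fingers":-1},{"turn":[0,0,0],"slide":[0,0,-0.23],"fingers":-1},{"turn":[0,0,0],"slide":[0,0,-0.28],"fingers":-1}]'; python3 - <<'E'
from h import *
c=get_calibration('wrist');save('wrist','w2.png')
print(get_state()['moment'])
E
python3 go.py .6085 .0151 .23 -2.866
```

```text
t: 2.98
eef_pos: [0.5176, -0.2437, 0.2273]
ee_rot: [3.141, 0.001, 2.805]
force: [1.3, -0.7, -2.7]
width: 0.0198
[-0.42429311 -1.02224723  0.00832756]
t 3.03 slide [0.0034 0.5489 0.0043] turn [-0.0004  0.0013 -0.0973] rows 6.6
```

View pics/w2.png

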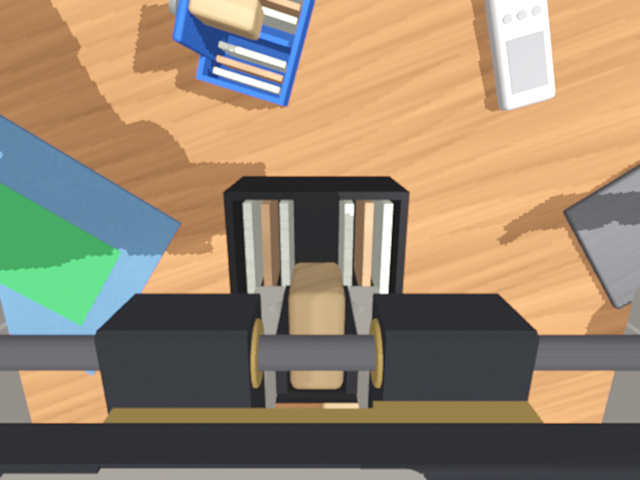

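```bash
python3 go.py .5951 -.048 .25 -2.866
```

```text
t 3.03 slide [-0.0132  0.4209 -0.0356] turn [-0.0004  0.0013 -0.0973] rows 5.1
```

```bash
python3 -m crank '[{"turn":[0,0,-0.015],"slide":[-0.001,0.05,-0.02],"fingers":-1},{"turn":[0,0,-0.034],"slide":[-0.004,0.13,-0.036],"fingers":-1},{"turn":[0,0,-0.053],"slide":[-0.007,0.21,-0.036],"fingers":-1},{"turn":[0,0,-0.072],"slide":[-0.010,0.29,-0.036],"fingers":-1},{"turn":[0,0,-0.086],"slide":[-0.012,0.36,-0.036],"fingers":-1}]'; python3 go.py .5951 -.048 .25 -2.866
```

```text
t: 3.45
eef_pos: [0.5825, -0.0735, 0.242]
ee_rot: [3.141, -0.001, -2.932]
force: [0.1, -1.2, -3.0]
width: 0.0198
t 3.45 slide [-0.0353  0.0446 -0.016 ] turn [ 0.0001 -0.0001 -0.0105] rows 0.7
```

```bash
python3 -m crank '[{"turn":[0,0,-0.008],"slide":[-0.02,0.03,-0.01],"fingers":-1},{"turn":[0,0,-0.0105],"slide":[-0.03,0.04,-0.01],"fingers":-1},{"turn":[0,0,-0.0105],"slide":[-0.03,0.04,-0.01],"fingers":-1},{"turn":[0,0,-0.0105],"slide":[-0.03,0.04,-0.01],"fingers":-1}]'; python3 go.py .5951 -.048 .25 -2.866; python3 - <<'E'
from h import *
import pickle
c=get_calibration('wrist');save('wrist','w3.png');pickle.dump(c,open('w3.pkl','wb'))
save('scene','s3.png')
print(get_state()['eef_pos'],get_state()['ee_rot'])
s=cv2.imread('pics/s3.png')
cv2.imwrite('pics/c5.png',cv2.resize(s[170:330,190:350],None,fx=3.75,fy=3.75,interpolation=cv2.INTER_CUBIC))
E
```

```text
t: 3.78
eef_pos: [0.5926, -0.0532, 0.2468]
ee_rot: [3.141, -0.002, -2.873]
force: [-0.9, -0.0, -2.7]
width: 0.0203
t 3.78 slide [-0.0077  0.0087 -0.0065] turn [ 0.0001 -0.0003 -0.0011] rows 0.2
[ 0.59236511 -0.05413762  0.24714893] [ 3.14137211e+00 -1.29078775e-03 -2.87407722e+00]
```

View pics/w3.png

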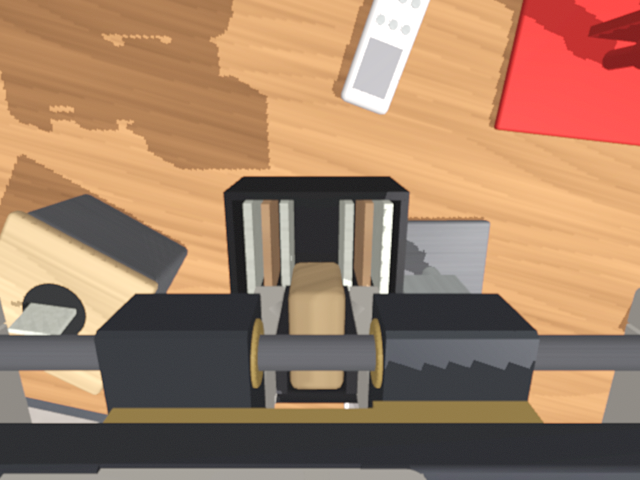

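View pics/c5.png

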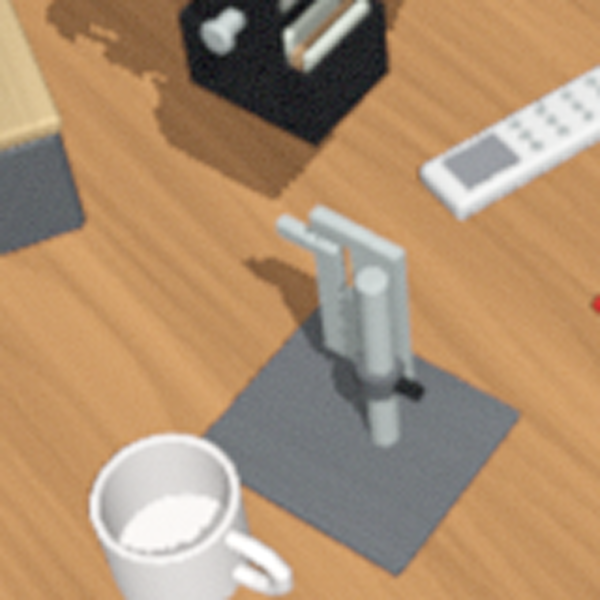

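```bash
python3 - <<'E'
from h import *
s=cv2.imread('pics/s3.png')
a=cv2.resize(s[215:300,255:310],None,fx=7,fy=7,interpolation=cv2.INTER_CUBIC)
b=cv2.resize(s[165:200,225:280],None,fx=7,fy=7,interpolation=cv2.INTER_CUBIC)
b=cv2.copyMakeBorder(b,0,a.shape[0]-b.shape[0],0,0,cv2.BORDER_CONSTANT)
cv2.imwrite('pics/c6.png',np.hstack([a,b]))
from fit import tf
cs=get_calibration('scene');ct=get_calibration('top')
p=np.array([.5924,-.0541,.2675])
for e in(.0316,.0316+.007,.0316+.012):
  for r in (0,.009): print(e,r,proj(cs,tf(p,(e,r,.2471-.0103))))
q=np.load('stand.npy')
for n,l in dict(armA=(.004,-.02,.1595+q[3]),armA2=(-.004,-.02,.1595+q[3]),armB=(.004,.036,.1595+q[3]),armB2=(-.004,.036,.1595+q[3]),led=(.004,-.045,.1355+q[3]),led2=(-.004,-.045,.1355+q[3]),post=(.013,.026,.16),c1=(-.045,.085,.01),c2=(.085,.085,.01),c3=(.085,-.065,.01)).items():
    u=proj(cs,tf(q,l));print(n,u.round(1),((u-[255,215])*7).round())
E
```

```text
0.0316 0 [250.42209313 176.80051565]
0.0316 0.009 [254.00808386 178.5787329 ]
0.0386 0 [248.18055995 178.9001702 ]
0.0386 0.009 [251.77291737 180.69253651]
0.0436 0 [246.56872564 180.40998289]
0.0436 0.009 [250.16562444 182.21255823]
armA [272.2 225.8] [120.  76.]
armA2 [274.6 223.2] [137.  58.]
armB [295.4 237.9] [283. 160.]
armB2 [297.7 235.2] [299. 142.]
led [263.4 228.2] [58. 92.]
led2 [265.7 225.7] [75. 75.]
post [288.9 243.2] [237. 197.]
c1 [329.  278.2] [518. 442.]
c2 [295.8 321.7] [286. 747.]
c3 [240.1 288.5] [-104.  514.]
```

View pics/c6.png

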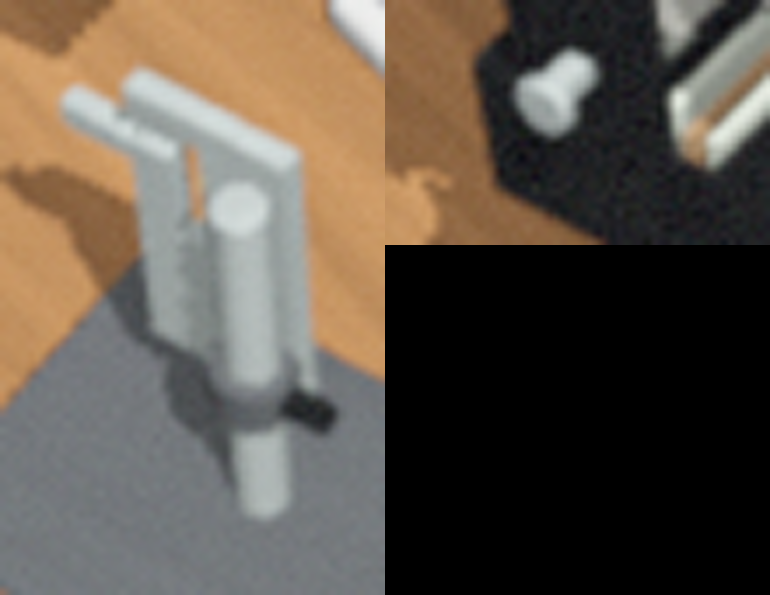

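```bash
cat > fit2.py <<'E'
from fit import *
S7=lambda X,Y:(255+X/7-.43,215+Y/7-.43)
S5=lambda X,Y:(190+X/3.75-.37,170+Y/3.75-.37)
sc=[(cs,S7(124,85),lambda h:(.004,-.02,.1595+h)),(cs,S7(140,66),lambda h:(-.004,-.02,.1595+h)),(cs,S7(283,168),lambda h:(.004,.036,.1595+h)),(cs,S7(301,150),lambda h:(-.004,.036,.1595+h)),
(cs,S7(62,104),lambda h:(.004,-.045,.1355+h)),(cs,S7(76,86),lambda h:(-.004,-.045,.1355+h)),(cs,S7(239,208),lambda h:(.013,.026,.16)),
(cs,S5(521,412),lambda h:(-.045,.085,.01)),(cs,S5(398,577),lambda h:(.085,.085,.01)),(cs,S5(206,432),lambda h:(.085,-.065,.01))]
def run(L):
    f=lambda p:np.concatenate([proj(c,tf(p,l(p[3])))-uv for c,uv,l in L])
    r=least_squares(f,[.62,.05,.27,.015],loss='soft_l1');print(np.round(r.x,4),r.cost);print(np.round(r.fun.reshape(-1,2),1).tolist())
    return r.x
if __name__=='__main__':
    run(sc); run([x for x in st if x[0] is ct]); p=run(sc+[x for x in st if x[0] is ct]);np.save('stand.npy',p)
E
python3 fit2.py
```

```text
[0.6313 0.0571 0.2664 0.0143] 7.880697117093196
[[-0.1, -0.0], [0.1, 0.1], [0.3, 0.4], [0.1, 0.3], [0.0, -0.5], [0.4, -0.4], [0.1, -0.2], [0.5, -0.2], [-0.4, -0.7], [-4.6, 4.1]]
[0.6303 0.0545 0.2746 0.0188] 3.3252224719308154
[[-1.5, -0.6], [-0.1, -1.2], [0.9, 0.7], [-1.4, 0.7], [0.6, 0.1], [0.5, 0.0]]
[0.6304 0.0555 0.2671 0.0121] 12.227090258756746
[[-0.1, -0.0], [0.0, 0.1], [0.2, 0.4], [-0.0, 0.2], [-0.0, -0.5], [0.4, -0.4], [-0.1, -0.9], [0.3, -0.9], [-0.6, -1.5], [-4.7, 3.5], [-1.8, -1.0], [-0.2, -1.2], [0.4, 0.8], [-2.0, 0.4], [0.2, -0.0], [-0.0, 0.4]]
```

```bash
python3 go.py .6095 .0156 .2253 -2.8746
```

```text
t 3.88 slide [-0.07    0.1254  0.0436] turn [ 0.     -0.0002  0.0001] rows 1.8
```

```bash
python3 -m crank '[{"turn":[0,0,0],"slide":[-0.02,0.035,0.01],"fingers":-1},{"turn":[0,0,0],"slide":[-0.045,0.08,0.025],"fingers":-1},{"turn":[0,0,0],"slide":[-0.06,0.11,0.038],"fingers":-1},{"turn":[0,0,0],"slide":[-0.07,0.1254,0.0436],"fingers":-1},{"turn":[0,0,0],"slide":[-0.07,0.1254,0.0436],"fingers":-1}]';python3 -m crank '[{"turn":[0,0,0],"slide":[0,0,0],"fingers":-1},{"turn":[0,0,0],"slide":[0,0,0],"fingers":-1}]'; python3 go.py .6095 .0156 .2253 -2.8746; python3 - <<'E'
from h import *
save('scene','s4.png')
print(get_state()['eef_pos'],get_state()['ee_rot'],get_state()['force'])
s=cv2.imread('pics/s4.png')
cv2.imwrite('pics/c7.png',cv2.resize(s[205:305,235:335],None,fx=6,fy=6,interpolation=cv2.INTER_CUBIC))
E
```

```text
t: 4.3
eef_pos: [0.6099, 0.0169, 0.2249]
ee_rot: [3.141, -0.002, -2.872]
force: [-0.4, -0.6, -3.1]
width: 0.0196
t: 4.47
eef_pos: [0.61, 0.0155, 0.2263]
ee_rot: [-3.141, 0.0, -2.873]
force: [-0.7, -0.4, -3.3]
width: 0.0198
t 4.47 slide [0.001  0.0004 0.0019] turn [-0.      0.      0.0002] rows 0.0
[0.61006636 0.01552027 0.22638331] [-3.14139183e+00  2.56903015e-04 -2.87320885e+00] [-0.33369718  0.6236117  -3.2109452 ]
```

View pics/c7.png

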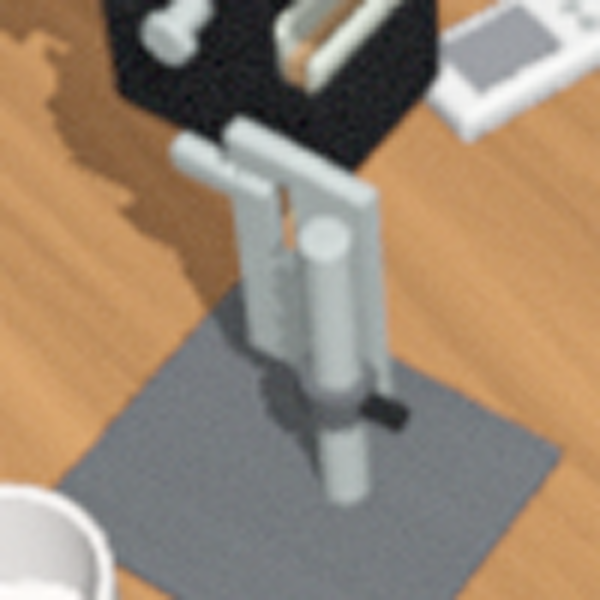

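```bash
cat > chk.py <<'E'
from h import *
from fit import tf
import sys
SP=np.array([.631,.0567,.267])
def stud(e=.0316,d=.0103):
    s=get_state();p=s['eef_pos'];y=s['ee_rot'][2]+np.pi
    return tf([p[0],p[1],y],(e,0,p[2]-d)),y
def rel():
    w,y=stud();d=w[:2]-SP[:2];c,s=np.cos(SP[2]),np.sin(SP[2])
    st=get_state()
    print('t',round(st['t'],2),'stud in throat frame mm',np.round([1e3*(c*d[0]+s*d[1]),1e3*(-s*d[0]+c*d[1]),1e3*(w[2]-.105)],1),'yaw err',round(y-SP[2],4),'F',np.round(st['force'],1),'M',np.round(st['moment'],2))
if __name__=='__main__':
    rel()
    cs=get_calibration('scene');w,y=stud(.0436);print('head px',proj(cs,w))
E
python3 chk.py
```

```text
t 4.52 stud in throat frame mm [  0.5 -34.2 111.1] yaw err 0.0014 F [-0.3  0.6 -3.2] M [0.03 0.   0.02]
head px [261.74783557 212.02638097]
```

```bash
python3 - <<'E'
from h import *
from chk import stud
from fit import tf
s=cv2.imread('pics/s4.png')
x0,y0,k=245,195,12
a=cv2.resize(s[y0:y0+45,x0:x0+50],None,fx=k,fy=k,interpolation=cv2.INTER_CUBIC)
cs=get_calibration('scene')
st=get_state();p=st['eef_pos'];yw=st['ee_rot'][2]+np.pi
for e,col in((.0316+.007,(0,255,0)),(.0316+.012,(0,0,255)),(.0316-.007,(255,0,0))):
    r=.009 if e>.03 else .0045
    pts=[proj(cs,tf([p[0],p[1],yw],(e,r*np.cos(t),p[2]-.0103+r*np.sin(t)))) for t in np.linspace(0,6.28,40)]
    pts=((np.array(pts)-[x0,y0]+.5)*k).astype(int); cv2.polylines(a,[pts],True,col,1)
SP=[.631,.0567,.267];h=.0143
q=[(.004,-.045,.1355+h),(-.004,-.045,.1355+h),(-.004,-.02,.1355+h),(.004,-.02,.1355+h)]
pts=((np.array([proj(cs,tf(SP,l)) for l in q])-[x0,y0]+.5)*k).astype(int);cv2.polylines(a,[pts],True,(0,255,255),1)
q=[(.004,.036,.1595+h),(-.004,.036,.1595+h),(-.004,-.02,.1595+h),(.004,-.02,.1595+h)]
pts=((np.array([proj(cs,tf(SP,l)) for l in q])-[x0,y0]+.5)*k).astype(int);cv2.polylines(a,[pts],True,(255,0,255),1)
cv2.imwrite('pics/c8.png',a)
E
```

```text
(no output)
```

View pics/c8.png

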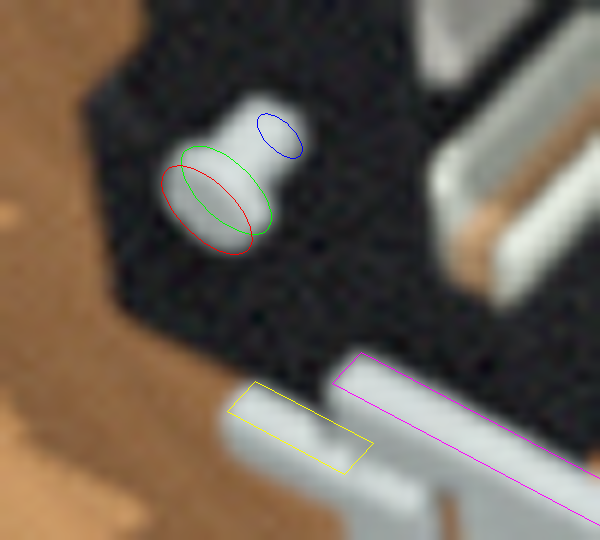

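```bash
python3 -m crank '[{"turn":[0,0,0],"slide":[0.001,0,0.03],"fingers":-1},{"turn":[0,0,0],"slide":[0.001,0,0.06],"fingers":-1},{"turn":[0,0,0],"slide":[0.001,0,0.085],"fingers":-1},{"turn":[0,0,0],"slide":[0.001,0,0.1],"fingers":-1},{"turn":[0,0,0],"slide":[0.001,0,0.1],"fingers":-1}]';python3 chk.py
```

```text
t: 4.93
eef_pos: [0.6087, 0.0156, 0.1745]
ee_rot: [3.141, -0.003, -2.873]
force: [-0.1, 0.6, -3.5]
width: 0.0197
t 4.93 stud in throat frame mm [ -0.8 -33.7  59.2] yaw err 0.0014 F [-0.1  0.6 -3.5] M [ 0.04  0.06 -0.02]
head px [264.95842489 228.9373843 ]
```

```bash
python3 -m crank '[{"turn":[0,0,0],"slide":[0,0,0],"fingers":-1},{"turn":[0,0,0],"slide":[0,0,0],"fingers":-1}]';python3 chk.py; python3 - <<'E'
from h import *
save('scene','s5.png')
s=cv2.imread('pics/s5.png')
cv2.imwrite('pics/c9.png',cv2.resize(s[205:265,235:315],None,fx=9,fy=9,interpolation=cv2.INTER_CUBIC))
E
```

```text
t: 5.1
eef_pos: [0.6103, 0.0162, 0.177]
ee_rot: [-3.141, 0.001, -2.872]
force: [-0.1, -0.0, -3.3]
width: 0.0196
t 5.1 stud in throat frame mm [  1.  -33.5  61.7] yaw err 0.0024 F [-0.1 -0.  -3.3] M [-0.01 -0.07 -0.02]
head px [264.40829674 228.74444206]
```

View pics/c9.png

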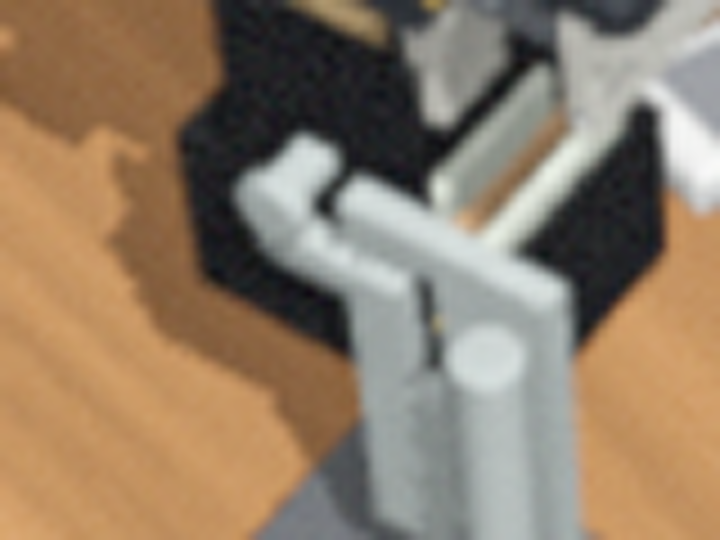

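```bash
python3 -m crank '[{"turn":[0,0,0],"slide":[0.001,0,0.003],"fingers":-1},{"turn":[0,0,0],"slide":[0.002,0,0.007],"fingers":-1},{"turn":[0,0,0],"slide":[0.002,0,0.011],"fingers":-1},{"turn":[0,0,0],"slide":[0.002,0,0.014],"fingers":-1},{"turn":[0,0,0],"slide":[0.002,0,0.016],"fingers":-1}]';python3 chk.py
python3 -m crank '[{"turn":[0,0,0],"slide":[0,0,0.001],"fingers":-1},{"turn":[0,0,0],"slide":[0,0,0.002],"fingers":-1}]';python3 chk.py
```

```text
t: 5.57
eef_pos: [0.6086, 0.0162, 0.1677]
ee_rot: [3.142, -0.0, -2.872]
force: [-0.3, -0.4, -2.9]
width: 0.0196
t 5.57 stud in throat frame mm [ -0.7 -33.1  52.4] yaw err 0.0025 F [-0.3 -0.4 -2.9] M [-0.02 -0.01 -0.02]
head px [265.52123198 231.24944373]
t: 5.73
eef_pos: [0.6087, 0.0162, 0.1669]
ee_rot: [-3.142, -0.0, -2.872]
force: [0.6, -0.3, -2.9]
width: 0.0199
t 5.73 stud in throat frame mm [ -0.6 -33.1  51.6] yaw err 0.0026 F [ 0.6 -0.3 -2.9] M [-0.02 -0.    0.02]
head px [265.51143748 231.55115845]
```

Feel down in half-millimetre rows.

```bash
python3 -m crank '[{"turn":[0,0,0],"slide":[0,0,0.001],"fingers":-1},{"turn":[0,0,0],"slide":[0,0,0.002],"fingers":-1},{"turn":[0,0,0],"slide":[0,0,0.002],"fingers":-1}]';python3 chk.py
python3 -m crank '[{"turn":[0,0,0],"slide":[0,0,0.001],"fingers":-1},{"turn":[0,0,0],"slide":[0,0,0.002],"fingers":-1},{"turn":[0,0,0],"slide":[0,0,0.002],"fingers":-1}]';python3 chk.py
python3 -m crank '[{"turn":[0,0,0],"slide":[0,0,0.001],"fingers":-1},{"turn":[0,0,0],"slide":[0,0,0.002],"fingers":-1},{"turn":[0,0,0],"slide":[0,0,0.002],"fingers":-1}]';python3 chk.py
```

```text
t: 5.98
eef_pos: [0.6087, 0.0162, 0.1659]
ee_rot: [-3.142, -0.0, -2.872]
force: [-0.4, -0.1, -3.2]
width: 0.0196
t 5.98 stud in throat frame mm [ -0.6 -33.1  50.6] yaw err 0.0025 F [-0.4 -0.1 -3.2] M [-0.04 -0.05  0.01]
head px [265.57169735 231.85343632]
t: 6.23
eef_pos: [0.6087, 0.0162, 0.1649]
ee_rot: [3.142, -0.0, -2.872]
force: [-0.5, -0.4, -2.7]
width: 0.0202
t 6.23 stud in throat frame mm [ -0.6 -33.1  49.6] yaw err 0.0025 F [-0.5 -0.4 -2.7] M [0.06 0.02 0.02]
head px [265.63117688 232.15129943]
t: 6.48
eef_pos: [0.6087, 0.0162, 0.1639]
ee_rot: [3.142, -0.0, -2.872]
force: [0.5, 0.1, -3.3]
width: 0.0197
t 6.48 stud in throat frame mm [ -0.6 -33.1  48.6] yaw err 0.0025 F [ 0.5  0.1 -3.3] M [ 0.01 -0.04  0.02]
head px [265.67709886 232.46211565]
```

```bash
python3 -m crank '[{"turn":[0,0,0],"slide":[0,0,0.001],"fingers":-1},{"turn":[0,0,0],"slide":[0,0,0.002],"fingers":-1},{"turn":[0,0,0],"slide":[0,0,0.002],"fingers":-1}]';python3 chk.py
python3 -m crank '[{"turn":[0,0,0],"slide":[0,0,0.001],"fingers":-1},{"turn":[0,0,0],"slide":[0,0,0.002],"fingers":-1},{"turn":[0,0,0],"slide":[0,0,0.002],"fingers":-1}]';python3 chk.py
python3 -m crank '[{"turn":[0,0,0],"slide":[0,0,0.001],"fingers":-1},{"turn":[0,0,0],"slide":[0,0,0.002],"fingers":-1},{"turn":[0,0,0],"slide":[0,0,0.002],"fingers":-1}]';python3 chk.py;  python3 - <<'E'
from h import *
save('scene','s6.png')
s=cv2.imread('pics/s6.png')
cv2.imwrite('pics/c10.png',cv2.resize(s[205:265,235:315],None,fx=9,fy=9,interpolation=cv2.INTER_CUBIC))
E
```

```text
t: 6.73
eef_pos: [0.6088, 0.0161, 0.1636]
ee_rot: [-3.141, 0.0, -2.872]
force: [-2.2, 0.5, 3.2]
width: 0.02
t 6.73 stud in throat frame mm [ -0.6 -33.2  48.3] yaw err 0.0027 F [-2.2  0.5  3.2] M [0.11 0.84 0.03]
head px [265.64069486 232.57293318]
t: 6.98
eef_pos: [0.6088, 0.0161, 0.1633]
ee_rot: [-3.141, 0.001, -2.872]
force: [-5.9, 0.0, 8.0]
width: 0.0199
t 6.98 stud in throat frame mm [ -0.5 -33.2  48. ] yaw err 0.0029 F [-5.9  0.   8. ] M [0.2  1.76 0.03]
head px [265.61475554 232.66141321]
t: 7.23
eef_pos: [0.6088, 0.016, 0.1631]
ee_rot: [-3.141, 0.001, -2.871]
force: [-7.8, 0.5, 12.9]
width: 0.0193
t 7.23 stud in throat frame mm [ -0.5 -33.3  47.8] yaw err 0.0032 F [-7.8  0.5 12.9] M [0.31 2.52 0.07]
head px [265.60863314 232.7205784 ]
```

View pics/c10.png

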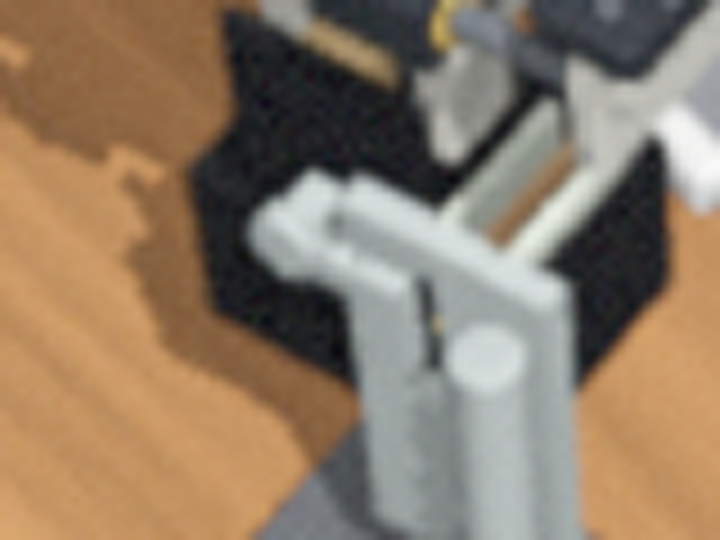

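```bash
python3 -m crank '[{"turn":[0,0,0],"slide":[0,0,-0.004],"fingers":-1},{"turn":[0,0,0],"slide":[0,0,-0.008],"fingers":-1},{"turn":[0,0,0],"slide":[0,0,-0.008],"fingers":-1},{"turn":[0,0,0],"slide":[0,0,-0.008],"fingers":-1}]';python3 chk.py
```

```text
t: 7.62
eef_pos: [0.6086, 0.0162, 0.1645]
ee_rot: [3.141, -0.0, -2.872]
force: [-0.3, 0.2, -3.5]
width: 0.0199
t 7.62 stud in throat frame mm [ -0.6 -33.1  49.2] yaw err 0.0024 F [-0.3  0.2 -3.5] M [ 0.    0.05 -0.01]
head px [265.6556613  232.25938773]
```

```bash
python3 -m crank '[{"turn":[0,0,0],"slide":[0,0.004,-0.0012],"fingers":-1},{"turn":[0,0,0],"slide":[0,0.01,-0.0012],"fingers":-1},{"turn":[0,0,0],"slide":[0,0.016,-0.0012],"fingers":-1},{"turn":[0,0,0],"slide":[0,0.02,-0.0012],"fingers":-1},{"turn":[0,0,0],"slide":[0,0.022,-0.0012],"fingers":-1}]';python3 chk.py
```

```text
t: 8.03
eef_pos: [0.6057, 0.0272, 0.1655]
ee_rot: [3.142, -0.0, -2.872]
force: [-0.9, 0.6, -3.4]
width: 0.0196
t 8.03 stud in throat frame mm [ -0.6 -21.6  50.2] yaw err 0.0028 F [-0.9  0.6 -3.4] M [-0.06  0.02  0.05]
head px [270.11969879 234.43143001]
```

```bash
python3 -m crank '[{"turn":[0,0,0],"slide":[0,0.005,0.0004],"fingers":-1},{"turn":[0,0,0],"slide":[0,0.01,0.0004],"fingers":-1},{"turn":[0,0,0],"slide":[0,0.015,0.0004],"fingers":-1},{"turn":[0,0,0],"slide":[0,0.02,0.0004],"fingers":-1},{"turn":[0,0,0],"slide":[0,0.022,0.0004],"fingers":-1}]';python3 chk.py
```

```text
t: 8.45
eef_pos: [0.6028, 0.0378, 0.1654]
ee_rot: [3.142, 0.0, -2.872]
force: [0.4, -0.6, -3.4]
width: 0.0197
t 8.45 stud in throat frame mm [ -0.6 -10.7  50.1] yaw err 0.0028 F [ 0.4 -0.6 -3.4] M [0.   0.01 0.  ]
head px [274.48928944 236.80052564]
```

```bash
python3 -m crank '[{"turn":[0,0,0],"slide":[0,0.005,0],"fingers":-1},{"turn":[0,0,0],"slide":[0,0.01,0],"fingers":-1},{"turn":[0,0,0],"slide":[0,0.014,0],"fingers":-1},{"turn":[0,0,0],"slide":[0,0.016,0],"fingers":-1},{"turn":[0,0,0],"slide":[0,0.016,0],"fingers":-1}]';python3 chk.py;python3 -m crank '[{"turn":[0,0,0],"slide":[0,0.001,0],"fingers":-1},{"turn":[0,0,0],"slide":[0,0.002,0],"fingers":-1}]';python3 chk.py
```

```text
t: 8.87
eef_pos: [0.6007, 0.0453, 0.1654]
ee_rot: [3.142, 0.0, -2.872]
force: [0.5, -0.3, -3.9]
width: 0.0198
t 8.87 stud in throat frame mm [-0.6 -2.9 50.1] yaw err 0.0028 F [ 0.5 -0.3 -3.9] M [-0.   -0.02  0.02]
head px [277.65220439 238.50675191]
t: 9.03
eef_pos: [0.6005, 0.0461, 0.1654]
ee_rot: [-3.142, 0.0, -2.872]
force: [-0.2, -0.6, -3.3]
width: 0.0198
t 9.03 stud in throat frame mm [-0.6 -2.1 50.1] yaw err 0.0024 F [-0.2 -0.6 -3.3] M [0.04 0.04 0.  ]
head px [277.94213405 238.66701854]
```

```bash
python3 -m crank '[{"turn":[0,0,0],"slide":[0,0.001,0],"fingers":-1},{"turn":[0,0,0],"slide":[0,0.002,0],"fingers":-1}]';python3 chk.py
```

```text
t: 9.2
eef_pos: [0.6002, 0.047, 0.1654]
ee_rot: [3.142, -0.0, -2.872]
force: [0.5, 0.2, -3.0]
width: 0.0201
t 9.2 stud in throat frame mm [-0.7 -1.1 50.1] yaw err 0.0024 F [ 0.5  0.2 -3. ] M [ 0.   -0.05  0.02]
head px [278.35506482 238.87901361]
```

```bash
python3 -m crank '[{"turn":[0,0,0],"slide":[0,0.001,0],"fingers":-1},{"turn":[0,0,0],"slide":[0,0.002,0],"fingers":-1}]';python3 chk.py
```

```text
t: 9.37
eef_pos: [0.5999, 0.048, 0.1654]
ee_rot: [-3.142, -0.0, -2.872]
force: [0.5, -0.2, -2.8]
width: 0.0195
t 9.37 stud in throat frame mm [-0.7 -0.1 50.1] yaw err 0.0024 F [ 0.5 -0.2 -2.8] M [-0.03  0.01 -0.01]
head px [278.76584885 239.09534553]
```

```bash
python3 -m crank '[{"turn":[0,0,0],"slide":[0,0.001,0],"fingers":-1},{"turn":[0,0,0],"slide":[0,0.002,0],"fingers":-1}]';python3 chk.py
```

```text
t: 9.53
eef_pos: [0.5997, 0.049, 0.1654]
ee_rot: [-3.142, -0.0, -2.872]
force: [0.3, -0.3, -3.1]
width: 0.02
t 9.53 stud in throat frame mm [-0.7  0.9 50.1] yaw err 0.0025 F [ 0.3 -0.3 -3.1] M [-0.03 -0.02  0.01]
head px [279.18669787 239.32931431]
```

```bash
python3 -m crank '[{"turn":[0,0,0],"slide":[0,0.001,0],"fingers":-1},{"turn":[0,0,0],"slide":[0,0.002,0],"fingers":-1}]';python3 chk.py
```

```text
t: 9.7
eef_pos: [0.5995, 0.0495, 0.1654]
ee_rot: [-3.141, -0.0, -2.872]
force: [1.7, -4.7, -3.9]
width: 0.0198
t 9.7 stud in throat frame mm [-0.7  1.5 50.1] yaw err 0.0024 F [ 1.7 -4.7 -3.9] M [-1.58 -0.7  -0.15]
head px [279.42050645 239.43567843]
```

```bash
python3 -m crank '[{"turn":[0,0,0],"slide":[0,-0.0032,0],"fingers":-1},{"turn":[0,0,0],"slide":[0,-0.0032,0.002],"fingers":-1},{"turn":[0,0,0],"slide":[0,-0.0032,0.004],"fingers":-1},{"turn":[0,0,0],"slide":[0,-0.0032,0.006],"fingers":-1}]';python3 chk.py
```

```text
t: 10.03
eef_pos: [0.5998, 0.0485, 0.1623]
ee_rot: [3.141, -0.0, -2.872]
force: [-0.3, 0.1, -2.9]
width: 0.0199
t 10.03 stud in throat frame mm [-0.7  0.4 47. ] yaw err 0.0024 F [-0.3  0.1 -2.9] M [ 0.    0.02 -0.04]
head px [279.07367547 240.17243556]
```

```bash
python3 -m crank '[{"turn":[0,0,0],"slide":[0,0,0.001],"fingers":-1},{"turn":[0,0,0],"slide":[0,0,0.002],"fingers":-1}]';python3 chk.py
```

```text
t: 10.2
eef_pos: [0.5998, 0.0484, 0.1612]
ee_rot: [3.142, -0.0, -2.872]
force: [-0.0, 0.5, -3.6]
width: 0.0199
t 10.2 stud in throat frame mm [-0.7  0.4 45.9] yaw err 0.0026 F [-0.   0.5 -3.6] M [ 0.03 -0.01  0.02]
head px [279.11294495 240.47890524]
```

```bash
python3 -m crank '[{"turn":[0,0,0],"slide":[0,0,0.001],"fingers":-1},{"turn":[0,0,0],"slide":[0,0,0.002],"fingers":-1}]';python3 chk.py
```

```text
t: 10.37
eef_pos: [0.5998, 0.0484, 0.1604]
ee_rot: [3.142, 0.0, -2.872]
force: [0.3, -0.2, -3.2]
width: 0.0199
t 10.37 stud in throat frame mm [-0.6  0.3 45.1] yaw err 0.0025 F [ 0.3 -0.2 -3.2] M [-0.02  0.02 -0.05]
head px [279.1164545  240.75932555]
```

Below the ledge level (48.3) and in the throat. The ball comes next.

```bash
python3 -m crank '[{"turn":[0,0,0],"slide":[0,0,0.001],"fingers":-1},{"turn":[0,0,0],"slide":[0,0,0.002],"fingers":-1}]';python3 chk.py
```

```text
t: 10.53
eef_pos: [0.6, 0.0483, 0.1595]
ee_rot: [-3.141, 0.0, -2.872]
force: [0.4, -1.4, -0.4]
width: 0.0198
t 10.53 stud in throat frame mm [-0.5  0.2 44.2] yaw err 0.0026 F [ 0.4 -1.4 -0.4] M [-0.36 -0.11 -0.07]
head px [279.0565573  241.02330429]
```

```bash
python3 -m crank '[{"turn":[0,0,0],"slide":[0,0,0.001],"fingers":-1},{"turn":[0,0,0],"slide":[0,0,0.002],"fingers":-1}]';python3 chk.py
```

```text
t: 10.7
eef_pos: [0.6002, 0.0482, 0.1588]
ee_rot: [-3.141, 0.001, -2.872]
force: [0.1, -1.7, 1.1]
width: 0.02
t 10.7 stud in throat frame mm [-0.4 -0.  43.5] yaw err 0.0026 F [ 0.1 -1.7  1.1] M [-0.81 -0.18 -0.07]
head px [278.95358342 241.24450744]
```

```bash
python3 -m crank '[{"turn":[0,0,0],"slide":[0,0,0.001],"fingers":-1},{"turn":[0,0,0],"slide":[0,0,0.002],"fingers":-1}]';python3 chk.py
```

```text
t: 10.87
eef_pos: [0.6004, 0.048, 0.1579]
ee_rot: [-3.141, 0.001, -2.872]
force: [1.7, -4.6, -0.2]
width: 0.0197
t 10.87 stud in throat frame mm [-0.3 -0.3 42.6] yaw err 0.0025 F [ 1.7 -4.6 -0.2] M [-1.72 -0.72 -0.17]
head px [278.85859569 241.50851111]
```

```bash
python3 -m crank '[{"turn":[0,0,0],"slide":[0,0,0.001],"fingers":-1},{"turn":[0,0,0],"slide":[0,0,0.002],"fingers":-1}]';python3 chk.py
```

```text
t: 11.03
eef_pos: [0.6005, 0.0478, 0.1569]
ee_rot: [-3.141, 0.001, -2.872]
force: [3.0, -6.3, -0.7]
width: 0.0198
t 11.03 stud in throat frame mm [-0.2 -0.5 41.6] yaw err 0.0024 F [ 3.  -6.3 -0.7] M [-2.37 -1.18 -0.21]
head px [278.79092729 241.78219165]
```

```bash
python3 -m crank '[{"turn":[0,0,0],"slide":[0,0,0.001],"fingers":-1},{"turn":[0,0,0],"slide":[0,0,0.002],"fingers":-1}]';python3 chk.py
```

```text
t: 11.2
eef_pos: [0.6005, 0.0477, 0.156]
ee_rot: [-3.141, 0.001, -2.872]
force: [2.7, -5.6, 0.7]
width: 0.0195
t 11.2 stud in throat frame mm [-0.2 -0.5 40.7] yaw err 0.0024 F [ 2.7 -5.6  0.7] M [-2.19 -1.02 -0.16]
head px [278.78400427 242.06051947]
```

```bash
python3 -m crank '[{"turn":[0,0,0],"slide":[0,0,0.001],"fingers":-1},{"turn":[0,0,0],"slide":[0,0,0.002],"fingers":-1}]';python3 chk.py
```

```text
t: 11.37
eef_pos: [0.6005, 0.0477, 0.1549]
ee_rot: [-3.141, 0.001, -2.872]
force: [3.1, -6.2, 0.5]
width: 0.0199
t 11.37 stud in throat frame mm [-0.2 -0.6 39.6] yaw err 0.0023 F [ 3.1 -6.2  0.5] M [-2.08 -1.18 -0.15]
head px [278.8175661  242.38418935]
```

```bash
python3 -m crank '[{"turn":[0,0,0],"slide":[0,0,0.002],"fingers":-1},{"turn":[0,0,0],"slide":[0,0,0.004],"fingers":-1}]';python3 chk.py
```

```text
t: 11.53
eef_pos: [0.6003, 0.0477, 0.1526]
ee_rot: [-3.141, 0.001, -2.872]
force: [1.7, -6.2, -0.4]
width: 0.0197
t 11.53 stud in throat frame mm [-0.4 -0.5 37.3] yaw err 0.0022 F [ 1.7 -6.2 -0.4] M [-2.23 -0.86 -0.25]
head px [278.98567312 243.0029541 ]
```

```bash
python3 -m crank '[{"turn":[0,0,0],"slide":[0,0,0.002],"fingers":-1},{"turn":[0,0,0],"slide":[0,0,0.004],"fingers":-1}]';python3 chk.py
```

```text
t: 11.7
eef_pos: [0.5999, 0.0478, 0.1502]
ee_rot: [-3.141, -0.0, -2.873]
force: [0.6, -1.1, -4.1]
width: 0.0199
t 11.7 stud in throat frame mm [-0.7 -0.3 34.9] yaw err 0.002 F [ 0.6 -1.1 -4.1] M [-0.68 -0.33 -0.16]
head px [279.25693738 243.67761756]
```

```bash
python3 -m crank '[{"turn":[0,0,0],"slide":[0,0,0.002],"fingers":-1},{"turn":[0,0,0],"slide":[0,0,0.004],"fingers":-1}]';python3 chk.py
```

```text
t: 11.87
eef_pos: [0.5992, 0.0485, 0.1476]
ee_rot: [3.141, -0.001, -2.872]
force: [0.1, 0.2, -3.7]
width: 0.0199
t 11.87 stud in throat frame mm [-1.2  0.5 32.3] yaw err 0.0021 F [ 0.1  0.2 -3.7] M [-0.22  0.05 -0.03]
head px [279.80949241 244.47327508]
```

```bash
python3 -m crank '[{"turn":[0,0,0],"slide":[0,0,0.002],"fingers":-1},{"turn":[0,0,0],"slide":[0,0,0.004],"fingers":-1}]';python3 chk.py
```

```text
t: 12.03
eef_pos: [0.5996, 0.0489, 0.146]
ee_rot: [3.141, -0.0, -2.872]
force: [-0.3, 0.2, -3.1]
width: 0.02
t 12.03 stud in throat frame mm [-0.8  0.8 30.7] yaw err 0.0027 F [-0.3  0.2 -3.1] M [ 0.02 -0.01  0.02]
head px [279.87080733 245.18539224]
```

```bash
python3 -m crank '[{"turn":[0,0,0],"slide":[0,-0.0008,0.005],"fingers":-1},{"turn":[0,0,0],"slide":[0,-0.0008,0.01],"fingers":-1},{"turn":[0,0,0],"slide":[0,-0.0008,0.015],"fingers":-1},{"turn":[0,0,0],"slide":[0,-0.0008,0.02],"fingers":-1},{"turn":[0,0,0],"slide":[0,-0.0008,0.023],"fingers":-1}]';python3 chk.py
```

```text
t: 12.45
eef_pos: [0.5997, 0.048, 0.1344]
ee_rot: [3.141, -0.001, -2.872]
force: [0.3, 0.8, -2.7]
width: 0.0196
t 12.45 stud in throat frame mm [-0.9 -0.  19.1] yaw err 0.0025 F [ 0.3  0.8 -2.7] M [0.01 0.04 0.01]
head px [279.95497673 248.41960462]
```

```bash
python3 -m crank '[{"turn":[0,0,0],"slide":[0,0,0.002],"fingers":-1},{"turn":[0,0,0],"slide":[0,0,0.004],"fingers":-1},{"turn":[0,0,0],"slide":[0,0,0.004],"fingers":-1}]';python3 chk.py
```

```text
t: 12.7
eef_pos: [0.5999, 0.048, 0.1327]
ee_rot: [-3.142, -0.0, -2.872]
force: [0.3, 0.2, -2.8]
width: 0.0201
t 12.7 stud in throat frame mm [-0.7 -0.1 17.4] yaw err 0.0025 F [ 0.3  0.2 -2.8] M [ 0.01  0.   -0.01]
head px [279.94157563 248.93809259]
```

```bash
python3 -m crank '[{"turn":[0,0,0],"slide":[0,0,0.002],"fingers":-1},{"turn":[0,0,0],"slide":[0,0,0.005],"fingers":-1},{"turn":[0,0,0],"slide":[0,0,0.006],"fingers":-1}]';python3 chk.py
```

```text
t: 12.95
eef_pos: [0.5999, 0.048, 0.1297]
ee_rot: [3.142, -0.0, -2.872]
force: [0.3, -0.7, -3.6]
width: 0.0197
t 12.95 stud in throat frame mm [-0.7 -0.1 14.4] yaw err 0.0024 F [ 0.3 -0.7 -3.6] M [ 0.03  0.04 -0.  ]
head px [280.03738186 249.81627827]
```

```bash
python3 -m crank '[{"turn":[0,0,0],"slide":[0,0,0.001],"fingers":-1},{"turn":[0,0,0],"slide":[0,0,0.002],"fingers":-1}]';python3 chk.py
```

```text
t: 13.12
eef_pos: [0.6, 0.048, 0.1289]
ee_rot: [3.142, 0.0, -2.872]
force: [-0.6, -0.6, -3.3]
width: 0.0196
t 13.12 stud in throat frame mm [-0.6 -0.1 13.6] yaw err 0.0025 F [-0.6 -0.6 -3.3] M [ 0.02 -0.02 -0.01]
head px [280.04997686 250.09121276]
```

```bash
python3 -m crank '[{"turn":[0,0,0],"slide":[0,0,0.001],"fingers":-1},{"turn":[0,0,0],"slide":[0,0,0.001],"fingers":-1}]';python3 chk.py
```

```text
t: 13.28
eef_pos: [0.6, 0.048, 0.1287]
ee_rot: [-3.141, 0.0, -2.872]
force: [-2.2, -0.1, -0.5]
width: 0.0196
t 13.28 stud in throat frame mm [-0.6 -0.1 13.4] yaw err 0.0026 F [-2.2 -0.1 -0.5] M [ 0.04  0.33 -0.01]
head px [280.04058644 250.14833494]
```

```bash
python3 -m crank '[{"turn":[0,0,0],"slide":[0,0,0.0008],"fingers":-1},{"turn":[0,0,0],"slide":[0,0,0.0008],"fingers":-1}]';python3 chk.py;python3 -m crank '[{"turn":[0,0,0],"slide":[0,0,0],"fingers":-0.4},{"turn":[0,0,0],"slide":[0,0,0],"fingers":-0.2},{"turn":[0,0,0],"slide":[0,0,0],"fingers":0.1},{"turn":[0,0,0],"slide":[0,0,0],"fingers":0.2},{"turn":[0,0,0],"slide":[0,0,0],"fingers":0.2}]' 10;python3 chk.py
```

```text
t: 13.45
eef_pos: [0.6, 0.048, 0.1285]
ee_rot: [-3.141, 0.0, -2.872]
force: [-2.6, -0.0, 4.0]
width: 0.0197
t 13.45 stud in throat frame mm [-0.6 -0.1 13.2] yaw err 0.0027 F [-2.6 -0.   4. ] M [-0.03  0.85  0.01]
head px [280.03089542 250.20402608]
t: 13.87
eef_pos: [0.6, 0.048, 0.128]
ee_rot: [3.142, 0.0, -2.872]
force: [-0.8, -0.4, 0.5]
width: 0.0474
t 13.87 stud in throat frame mm [-0.6 -0.1 12.7] yaw err 0.0025 F [-0.8 -0.4  0.5] M [ 0.02 -0.04 -0.02]
head px [280.05635711 250.3875285 ]
```

Released, with the force reading about zero. Raise the arm clear and look.

```bash
python3 -m crank '[{"turn":[0,0,0],"slide":[0,0,0],"fingers":0.4},{"turn":[0,0,0],"slide":[0,0,-0.02],"fingers":0.4},{"turn":[0,0,0],"slide":[0,0,-0.06],"fingers":0.4},{"turn":[0,0,0],"slide":[0,0,-0.12],"fingers":0.4},{"turn":[0,0,0],"slide":[0,0,-0.2],"fingers":0.4}]';python3 -m crank '[{"turn":[0,0,0],"slide":[0.08,0,-0.08],"fingers":0.4},{"turn":[0,0,0],"slide":[0.16,0,-0.12],"fingers":0.4},{"turn":[0,0,0],"slide":[0.2,0,-0.12],"fingers":0.4},{"turn":[0,0,0],"slide":[0.2,0,-0.12],"fingers":0.4},{"turn":[0,0,0],"slide":[0.2,0,-0.12],"fingers":0.4}]'; python3 - <<'E'
from h import *
save('scene','s7.png');save('top','t7.png')
s=cv2.imread('pics/s7.png');t=cv2.imread('pics/t7.png')
a=cv2.resize(s[190:310,220:345],None,fx=3.2,fy=3.2,interpolation=cv2.INTER_CUBIC)
b=cv2.resize(t[150:270,265:390],None,fx=3.2,fy=3.2,interpolation=cv2.INTER_CUBIC)
cv2.imwrite('pics/c11.png',np.hstack([a,b]))
E
```

```text
t: 14.28
eef_pos: [0.5984, 0.0476, 0.2274]
ee_rot: [-3.142, -0.005, -2.872]
force: [1.8, 0.5, 0.8]
width: 0.0613
t: 14.7
eef_pos: [0.5027, 0.0211, 0.2907]
ee_rot: [3.141, 0.005, -2.872]
force: [0.7, 0.3, 0.0]
width: 0.0611
```

View pics/c11.png

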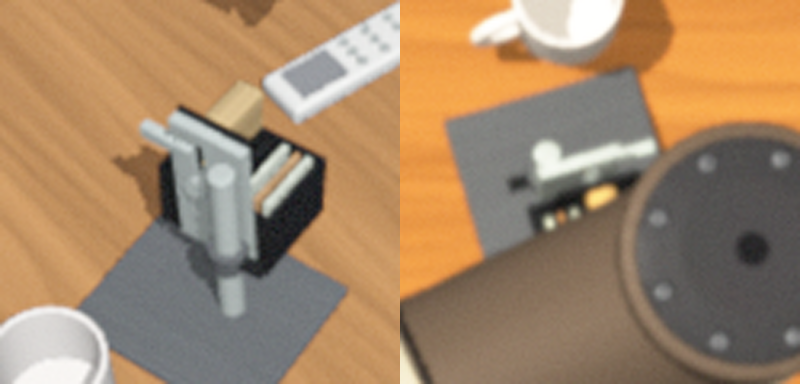

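View pics/s7.png

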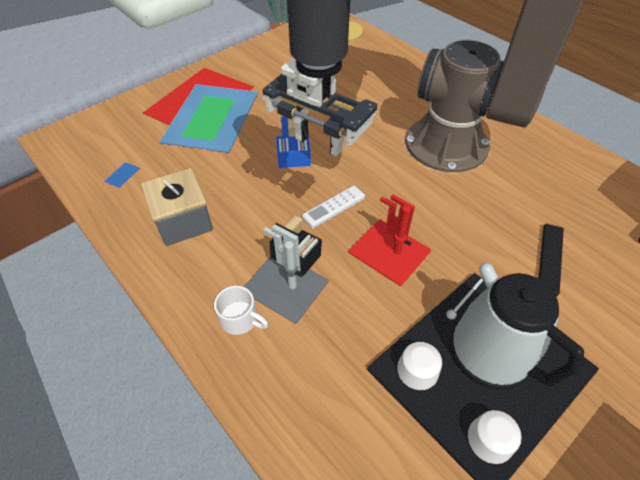

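```bash
python3 -m crank '[{"turn":[0,0,0],"slide":[0,0,0],"fingers":0.4},{"turn":[0,0,0],"slide":[0,0,0],"fingers":0.4},{"turn":[0,0,0],"slide":[0,0,0],"fingers":0.4},{"turn":[0,0,0],"slide":[0,0,0],"fingers":0.4}]'; python3 - <<'E'
from h import *
from fit import tf
save('scene','s8.png')
s=cv2.imread('pics/s8.png');s7=cv2.imread('pics/s7.png')
print('diff s7/s8',np.abs(s[205:300,240:330].astype(int)-s7[205:300,240:330]).mean())
x0,y0,k=255,220,12
a=cv2.resize(s[y0:y0+48,x0:x0+50],None,fx=k,fy=k,interpolation=cv2.INTER_CUBIC)
cs=get_calibration('scene');SP=[.631,.0567,.267]
for z,col in((.1184,(0,0,255)),(.1334,(0,255,0))):
    pts=[proj(cs,tf(SP,(.0115,.0002+.009*np.cos(t),z+.009*np.sin(t)))) for t in np.linspace(0,6.28,40)]
    cv2.polylines(a,[((np.array(pts)-[x0,y0]+.5)*k).astype(int)],True,col,1)
cv2.imwrite('pics/c12.png',a)
E
```

```text
t: 15.13
eef_pos: [0.5038, 0.0214, 0.2872]
ee_rot: [-3.141, -0.002, -2.872]
force: [-0.8, -0.5, 0.5]
width: 0.0612
diff s7/s8 1.976374269005848
```

View pics/c12.png

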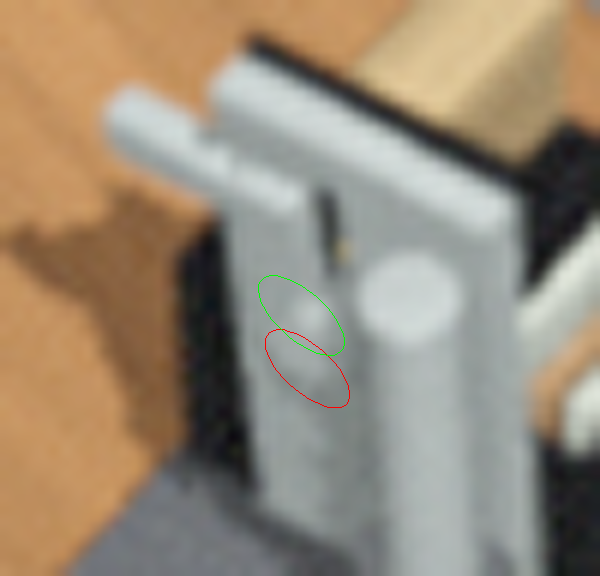

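```bash
python3 - <<'E'
from h import *
from fit import tf
cs=get_calibration('scene');SP=[.631,.0567,.267]
x0,y0,k=255,220,12
P=lambda l:((proj(cs,tf(SP,l))-[x0,y0]+.5)*k).round()
print('ball',P((0,.0035,.1444)),'arm far edge',P((-.004,-.02,.1729)),P((-.004,.036,.1729)))
for z in(.1184,.1334):
  for lean in(0,.1):
    # lean: top toward -x about stud; plate outer -7, inner -13
    pt=lambda x,y,dz:(x*np.cos(lean)-dz*np.sin(lean),y,z+dz*np.cos(lean)+x*np.sin(lean))
    print(z,lean,'plate top far edge',P(pt(-.013-.0,-.02,.044)),P(pt(-.013,.028,.044)),'grip top far -y/+y',P(pt(-.053,-.01,.044)),P(pt(-.053,.01,.044)),'head',P(pt(.012,0,0)))
E
```

```text
ball [353. 239.] arm far edge [242.  56.] [518. 202.]
0.1184 0 plate top far edge [280.  62.] [513. 185.] grip top far -y/+y [466. -63.] [562. -14.] head [305. 370.]
0.1184 0.1 plate top far edge [296.  51.] [528. 174.] grip top far -y/+y [482. -57.] [577.  -8.] head [305. 366.]
0.1334 0 plate top far edge [273.   4.] [509. 128.] grip top far -y/+y [ 462. -122.] [559. -72.] head [299. 317.]
0.1334 0.1 plate top far edge [289.  -7.] [525. 116.] grip top far -y/+y [ 478. -115.] [574. -66.] head [298. 313.]
```

The plate's top edge in the crop, (250,38)→(535,185), matches the home prediction of (296,51)→(528,174). A stud sitting 15 mm high would put it about 58 px higher. The brass ball shows above the head, the scene is still and the gripper is clear, so I'm handing in.

```bash
python3 -c "
from station import *
print(get_state()['t']);print(job_done())"
```

```text
15.1833
the job is handed in; nothing more can be done
None
```

The black caddy now hangs on the grey stand with its stud on the throat floor. I released it, pulled the gripper clear and handed the job in at 15.2 s. `job_done()` reports no verdict, so what follows is from my own checks.

- **Bracket height:** I felt the ledge with the stud 48.3 mm above the lowest-setting home point and the floor at 13.4 mm. Both put the bracket about 13.4 mm above its lowest setting; the camera estimate was 14.3 mm.
- **Way in:** The shank slid under the upper arm without touching it. It met the end wall at 1.2–1.5 mm, where about 1.0 was expected. I backed off to centre, pushed past the ball with roughly 6 N, and it then went freely down to the floor.
- **Forces:** The hardest contact was about 18 N on the ledge. I stepped down further than needed there before backing off, but stayed under the 25 N limit. Later contacts were 10 N or less.
- **Last checks:** After release the wrist force read about zero. In the scene picture, the top edge of the back plate fits the seated position with a slight forward lean. The brass ball shows above the stud head, and nothing moved between two frames 0.4 s apart.
- **Less certain:** The stud head itself was too blurred against the bracket to measure, so "fully home" rests on the felt floor and the plate edge. The cup, tissue box, remote and kettle look unmoved by eye; I did not measure them.

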